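# Find the full tea tin and load the dispenser

### The job

One of the three identical closed tea tins is full and the other two are empty: find the full one by lifting them, stand it upright on the pan of the tea dispenser's drawn-out tray, let go of it, and then push the tray fully home with the tin on it. Set tins down rather than dropping them or knocking them over, leave each empty tin standing about where you found it, never push the tray in without the full tin on its pan, and leave the crockery, jar and bottle alone.

Things in the scene. Friction and masses are not known exactly. Their poses are not given: they have to be found in the camera images.
- tin_1: closed square tea tin, green, brass lid, paper labels, 60 x 60 x 130 mm tall, sides flat to 1 mm: grip across two opposite sides. Origin: centre of underside; x, y square to its sides, z up. All three look the same; empty about 0.13 to 0.16 kg, full 0.42 to 0.54 kg. Which one is full changes at every start, whatever its number. The contents are solid and hardly shift.
- tin_2: closed square tea tin, green, brass lid, paper labels, 60 x 60 x 130 mm tall, sides flat to 1 mm: grip across two opposite sides. Origin: centre of underside; x, y square to its sides, z up. All three look the same; empty about 0.13 to 0.16 kg, full 0.42 to 0.54 kg. Which one is full changes at every start, whatever its number. The contents are solid and hardly shift.
- tin_3: closed square tea tin, green, brass lid, paper labels, 60 x 60 x 130 mm tall, sides flat to 1 mm: grip across two opposite sides. Origin: centre of underside; x, y square to its sides, z up. All three look the same; empty about 0.13 to 0.16 kg, full 0.42 to 0.54 kg. Which one is full changes at every start, whatever its number. The contents are solid and hardly shift.
- dispenser: the fixed white tea dispenser: a base with two low cheeks (150 mm wide over all, 50 mm tall) that the steel tray slides between, and behind it a body 150 mm wide, 115 mm tall, its near face 70 mm beyond the origin. Origin: on the counter, under the pan's centre when the tray is home; x points the way the tray closes, from the push tab to the tall body; z up.
- pan_top (a point): centre of the top face of the pan, a flat black 88 x 94 mm rubber plate in the tray, 36 mm above the counter when unloaded; moves with tray and pan, axes as the dispenser's. The tray's rim round it is 94 (x) by 100 mm (y) inside, its top 51 mm above the counter. The tin stands on the pan inside the rim, near the centre (within about 20 mm), at any yaw that fits.
- push_tab (a point): middle of the top edge of the black upright tab at the tray's front end (the end nearer the robot), 67 mm above the counter, 108 mm from the pan's centre towards -x; axes as the dispenser's. The tab is 10 mm thick (x), 60 mm wide (y), and its lower edge is 17 mm above the counter. Push its outer face along +x, or pinch it across its thickness.
- tray (a joint): how far the tray is drawn out: 0 = fully home, up to 0.085 m. Slides with about 2 N of friction and some damping, against a stop at 0; stays where it is left. It moves along the pan_top x axis.
- pan (a joint): how far the sprung pan has sunk in the tray, 0 to 0.008 m. It stays up (0) under an empty tin and sinks to its stop at 0.008 under the full one; it starts to sink at about 2.3 N and reaches the stop at about 3.5 N.
- mug: white mug, 80 mm wide, 92 mm tall; not part of the job, leave it where it is. Origin: centre of its underside.
- jar: amber glass jar with black cap, 72 mm wide, 105 mm tall; not part of the job, leave it where it is. Origin: centre of its underside.
- bowl: blue bowl, 130 mm wide, 55 mm tall; not part of the job, leave it where it is. Origin: centre of its underside.
- bottle: white milk bottle with blue cap, 66 mm wide, 190 mm tall; not part of the job, leave it where it is. Origin: centre of its underside.
- saucer: white saucer, 120 mm wide, 18 mm tall; not part of the job, leave it where it is. Origin: centre of its underside.
There are look-alikes about, which are no part of the job. Leave any purple or turquoise look-alike of the tin_3 alone.

How it is judged:
On the way, in this order (a step that is already met when the one before it is completed fails the run):
1. the full tin stands upright on the pan, let go, the pan sunk under it, the tray still drawn out (((horizontal distance between tin_1 and pan_top below 0.022 m and z of tin_1 in the frame of pan_top between -0.006 and 0.006 m and angle between tin_1's own z axis and vertical below 0.1 rad and contact force between the fingers and tin_1 below 0.2 N) or (horizontal distance between tin_2 and pan_top below 0.022 m and z of tin_2 in the frame of pan_top between -0.006 and 0.006 m and angle between tin_2's own z axis and vertical below 0.1 rad and contact force between the fingers and tin_2 below 0.2 N) or (horizontal distance between tin_3 and pan_top below 0.022 m and z of tin_3 in the frame of pan_top between -0.006 and 0.006 m and angle between tin_3's own z axis and vertical below 0.1 rad and contact force between the fingers and tin_3 below 0.2 N)) and value of joint pan above 0.005 m and value of joint tray above 0.035 m), for 0.2 s.
2. the tray is pushed fully home with the tin on it (((horizontal distance between tin_1 and pan_top below 0.022 m and z of tin_1 in the frame of pan_top between -0.006 and 0.006 m and angle between tin_1's own z axis and vertical below 0.1 rad and contact force between the fingers and tin_1 below 0.2 N) or (horizontal distance between tin_2 and pan_top below 0.022 m and z of tin_2 in the frame of pan_top between -0.006 and 0.006 m and angle between tin_2's own z axis and vertical below 0.1 rad and contact force between the fingers and tin_2 below 0.2 N) or (horizontal distance between tin_3 and pan_top below 0.022 m and z of tin_3 in the frame of pan_top between -0.006 and 0.006 m and angle between tin_3's own z axis and vertical below 0.1 rad and contact force between the fingers and tin_3 below 0.2 N)) and value of joint pan above 0.005 m and value of joint tray below 0.008 m), for 0.2 s.
At the end, for the whole second after the job is handed in: The tray is home (within 8 mm) with the full tin upright on its pan, within 22 mm of the pan's centre, the pan sunk more than 5 mm; the two empty tins stand upright on the counter within 60 mm of where they started; all at rest and let go (value of joint pan above 0.005 m and value of joint tray below 0.008 m and ((horizontal distance between tin_1 and pan_top below 0.022 m and z of tin_1 in the frame of pan_top between -0.006 and 0.006 m and angle between each of tin_1, tin_2, tin_3's own z axis and vertical below 0.1 rad and contact force between the fingers and tin_1 below 0.2 N and linear speed of each of tin_1, tin_2, tin_3 below 0.03 m/s and distance of each of tin_2, tin_3 from where it was at the start of the episode below 0.06 m and height (world z) of each of tin_2, tin_3 below 0.01 m) or (horizontal distance between tin_2 and pan_top below 0.022 m and z of tin_2 in the frame of pan_top between -0.006 and 0.006 m and angle between each of tin_2, tin_1, tin_3's own z axis and vertical below 0.1 rad and contact force between the fingers and tin_2 below 0.2 N and linear speed of each of tin_2, tin_1, tin_3 below 0.03 m/s and distance of each of tin_1, tin_3 from where it was at the start of the episode below 0.06 m and height (world z) of each of tin_1, tin_3 below 0.01 m) or (horizontal distance between tin_3 and pan_top below 0.022 m and z of tin_3 in the frame of pan_top between -0.006 and 0.006 m and angle between each of tin_3, tin_1, tin_2's own z axis and vertical below 0.1 rad and contact force between the fingers and tin_3 below 0.2 N and linear speed of each of tin_3, tin_1, tin_2 below 0.03 m/s and distance of each of tin_1, tin_2 from where it was at the start of the episode below 0.06 m and height (world z) of each of tin_1, tin_2 below 0.01 m))); the robot touches nothing.
It fails at once if a tin is knocked over (tilted past 0.6 rad) (angle between any of tin_1, tin_2, tin_3's own z axis and vertical above 0.6 rad).
It fails at once if a tin is dropped: its underside more than 70 mm above the counter with no finger touching it ((height (world z) of tin_1 above 0.07 m and contact force between the fingers and tin_1 below 0.02 N) or (height (world z) of tin_2 above 0.07 m and contact force between the fingers and tin_2 below 0.02 N) or (height (world z) of tin_3 above 0.07 m and contact force between the fingers and tin_3 below 0.02 N)).
It fails at once if the tray is pushed in (to less than 30 mm from home) without the full tin weighing down its pan (value of joint tray below 0.03 m and value of joint pan below 0.003 m).
It fails at once if crockery, jar or bottle is moved by more than 40 mm (distance of any of mug, jar, bowl, bottle, saucer from where it was at the start of the episode above 0.04 m).
It also fails if it takes over 67 s, if anything falls off the work surface, if the arm or the gripper's body presses on something with over 40 N, if the wrist force passes 120 N, or if a joint passes its speed limit or range.

### The arm

A 6-joint arm with a two-finger parallel gripper is mounted at the origin on the work surface. World frame = base frame: x ahead of the robot, y to its left, z up, the work surface at z = 0. Lengths are in m, angles in rad, forces in N, time in s.
With the tool pointing down it reaches from about 0.3 to 0.875 m from the base axis. Payload 4.2 kg.
Tool frame: the origin (TCP) lies at the very end of the fingers, on their centre line; the grasp point (between the pads) lies 19 mm behind it; z points along the fingers, y is the line along which they close (so a half turn about z gives the same grasp; the last joint's range is limited). The gripper opens to 85 mm and grips with 20 to 120 N. Pads are 22 mm wide; open, the fingers measure 114 mm over their backs; the gripper's body (76 mm by 85 mm) begins 54 mm behind the grasp point. The pads swing forward as they close: fully open they stand 13 mm farther back than shut.
Start: joints at [-1.347, 0.32, 1.565, -0, 1.257, -0.02], TCP at [0.139, -0.558, 0.193] pointing down, gripper open.
Joint ranges: [-3.11, 3.11], [-0.84, 2.01], [0.21, 2.61], [-1.34, 4.49], [0.05, 2.63], [-2.56, 2.56]. Speed limits (rad/s): [2.57, 2.57, 3.14, 3.14, 3.14, 3.14].

### API

Orientations are given as a unit quaternion [w, x, y, z].
In Python, from cell import arm gives the robot as it stands.
- The arm moves only by the shell command python3 -m creep 'ROWS' [OPENING] [FORCE]. ROWS is JSON, a list of rows, each a list of 6 numbers: the shift along the tool's x, y, z in cm, then the turn, a rotation vector about the tool's x, y, z in rad. In form: [[dx, dy, dz, ax, ay, az], ...]. A call has exactly 8 rows; each row is the pose to reach, as a shift and turn from the pose commanded when the call began, along the tool's axes at that moment; what a row does not reach only later rows make up. A row lasts 1/12 s, in which the tool goes at most 41.7 mm and 7.16 degrees, less where a joint would pass 70% of its speed; a pose out of reach is approached as far as the arm can. A call with a gripper value outside its range is refused whole. OPENING is the opening in per cent of the stroke, from 0 (shut) to 100 (fully open), set as the call begins (- or left out, the last holds). The fingers move at their own pace and stop on an object; FORCE is the grip in N (left out, the last holds). Time passes only in rows, so rows that repeat a pose let the fingers close, or fill a call up. It gives the time, the measured TCP pose, the force, the opening and the grip force at its end, in the units of the state.
- arm.get_obs(): the state, without advancing time (a new reading comes with each control period).
- arm.grab_frame(name): name is "scene" or "top" or "wrist"; returns a dict with "color" (480x640x3 uint8, red, green, blue), "fx", "fy", "cx", "cy" (pixels), "R" (3x3) and "t" (3): a world point X has camera coordinates R X + t. Camera axes: x right, y down, z forward; pixel columns grow to the right and rows downward; lengths in m; the calibration is good to about 2 mm. The wrist camera is an equidistant fisheye: a pixel r from the principal point sees the ray r / f radians off the axis. A picture is of the moment at which its call begins. There is no depth.
- arm.sign_off(): hands the job in; it is judged then, once.
The state is a dict: "time": time; "qpos": joint angles; "joint_velocities": joint speeds; "tau": joint torques, N m; "ee_pos": TCP position; "eef_rot": TCP orientation; "ft_force": force on the tool from outside, world axes, zero at the start; "torque": the same for the moment, N m; "width": finger opening in m; "grasp_force": force on a finger pad.
Only numpy, scipy, OpenCV 4.12 (cv2) and the standard library are available. Lean on these libraries where they do the work, as an engineer would, in place of code of your own. Each camera call takes 0.05 s, during which the arm holds its last target. There are 200 camera calls.

## Working session

There is one attempt and no reset: what is moved stays moved. The work goes in short steps, Python scripts to look and compute and a shell command to move; the robot and the scene stay as the last step left them, time stands still between calls to the robot, and variables do not carry over. Pictures are saved under pics/ and viewed, at most 10 in all, crops included, and the job is handed in when it is done.

```bash
ls; mkdir -p pics
python3 - <<'E'
from cell import arm
import cv2
for n in ("scene","top"):
    f=arm.grab_frame(n); cv2.imwrite(f"pics/{n}0.png",f["color"][:,:,::-1])
    print(n,f["fx"],f["fy"],f["cx"],f["cy"],f["R"],f["t"])
print(arm.get_obs())
E
```

```text
pics
scene 490.1137272604615 490.1137272604615 314.914052908868 235.17693586358877 [[-0.24772902  0.96881444  0.00537775]
 [ 0.78633311  0.20430433 -0.58304372]
 [-0.56595987 -0.14020815 -0.81242298]] [ 0.18022617 -0.35953578  1.6081502 ]
top 531.3516206676735 531.3516206676735 320.443847345028 243.33914172948164 [[ 0.01592884 -0.99987058 -0.00225776]
 [-0.99178989 -0.01551348 -0.12693364]
 [ 0.12688219  0.00426113 -0.99190864]] [-0.04890667  0.54055173  1.45275039]
{'time': 0.1, 'qpos': array([-1.34700763e+00,  3.20243963e-01,  1.56555579e+00,  2.70724842e-06,
        1.25742568e+00, -1.99979931e-02]), 'joint_velocities': array([ 0.00149367, -0.00343446, -0.00427639, -0.00285131,  0.00019178,
       -0.00130731]), 'tau': array([ 5.77858555e-04, -4.16407800e+01, -2.34704500e+01,  4.18637421e-05,
        4.91738363e-03, -1.18316077e-07]), 'ee_pos': array([ 0.13868572, -0.55751378,  0.19215769]), 'eef_rot': array([-8.12289005e-04,  9.92579920e-01,  1.21591265e-01, -8.17620474e-05]), 'ft_force': array([ 0.04309878, -0.21893236,  0.34603646]), 'torque': array([-0.0347545 ,  0.01812102,  0.00250735]), 'grasp_force': 0.0, 'width': 0.08534776860960562}
```

View pics/top0.png

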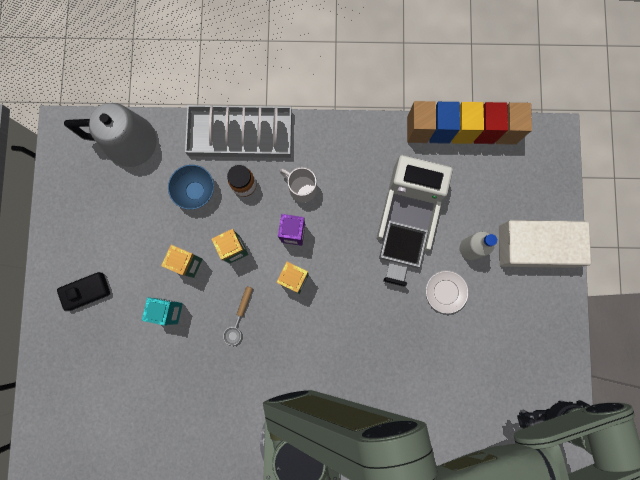

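View pics/scene0.png

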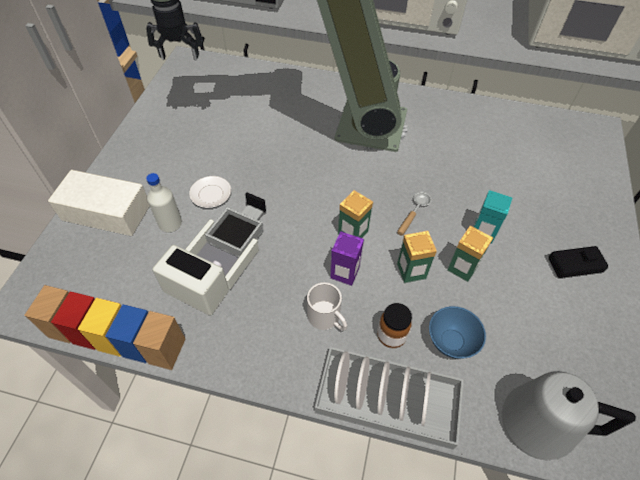

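Top view: brass lids at about (228,245), (180,261) and (293,277). The purple (291,229) and turquoise (160,311) boxes are the look-alikes. Pan centre is about (404,244), tab about (396,281). Next I'll measure these.

```bash
cat > h.py <<'E'
from cell import arm
import numpy as np, cv2
def ray(f,u,v,fish=False):
    x=np.array([(u-f["cx"])/f["fx"],(v-f["cy"])/f["fy"]])
    if fish:
        r=np.hypot(*x); d=np.r_[x/r*np.sin(r),np.cos(r)]
    else: d=np.r_[x,1]
    R=np.array(f["R"]); return -R.T@f["t"], R.T@d
def at(f,u,v,z,fish=False):
    c,d=ray(f,u,v,fish); return c+d*(z-c[2])/d[2]
def blobs(f,lo,hi,amin,box=None):
    m=cv2.inRange(cv2.cvtColor(f["color"],cv2.COLOR_RGB2HSV),lo,hi)
    if box: k=np.zeros_like(m); a,b,c,d=box; k[b:d,a:c]=255; m&=k
    m=cv2.morphologyEx(m,cv2.MORPH_CLOSE,np.ones((5,5)))
    return [c for c in cv2.findContours(m,cv2.RETR_EXTERNAL,cv2.CHAIN_APPROX_NONE)[0] if cv2.contourArea(c)>amin]
def rect(f,c,z,fish=False):
    P=np.array([at(f,u,v,z,fish)[:2] for u,v in c[:,0]],np.float32)*1000
    return cv2.minAreaRect(P)
E
python3 - <<'E'
from h import *
for n in("top","scene"):
    f=arm.grab_frame(n)
    print(n,"lids")
    for c in blobs(f,(12,110,120),(26,255,255),150): print(c[:,0].mean(0),np.round(rect(f,c,.13),1) if 0 else rect(f,c,.13))
    box=(375,215,435,292) if n=="top" else (200,185,275,250)
    print("black")
    for c in blobs(f,(0,0,0),(180,120,50),40,box): print(c[:,0].mean(0),rect(f,c,.036),rect(f,c,.067))
    if n=="top":
        print("white"); 
        for (u,v) in [(397,157),(452,162),(388,195),(448,203)]: print(at(f,u,v,.115)[:3])
    cv2.imwrite(f"pics/{n}z.png",cv2.resize(f["color"][140:300,360:500] if n=="top" else f["color"][170:320,145:285],None,fx=3.5,fy=3.5,interpolation=cv2.INTER_CUBIC)[:,:,::-1])
E
```

```text
top lids
[291.95180723 276.60240964] ((440.7859191894531, 32.43767166137695), (60.70801544189453, 61.24285888671875), 64.80418395996094)
[176.34146341 259.54878049] ((480.73541259765625, 334.8475036621094), (61.14528274536133, 61.05970764160156), 67.86756896972656)
[226.57317073 243.82926829] ((524.3359375, 204.89971923828125), (61.89503479003906, 61.466636657714844), 27.831811904907227)
[520.15789474 116.30526316] ((882.4945678710938, -573.6685791015625), (75.88621520996094, 57.061500549316406), 0.6594792604446411)
[472.04123711 115.3814433 ] ((883.318115234375, -444.0368957519531), (75.79756927490234, 62.31405258178711), 0.8600384593009949)
[424.37634409 115.13978495] ((882.7572021484375, -316.17071533203125), (56.808406829833984, 74.2000503540039), 89.63287353515625)
black
[394.74468085 281.61702128] ((437.2453308105469, -247.7421417236328), (62.221527099609375, 12.132366180419922), 76.82778930664062) ((435.4637451171875, -243.51263427734375), (60.91250991821289, 11.87712287902832), 76.8277587890625)
[403.19834711 243.71900826] ((543.9599609375, -271.47747802734375), (94.716651916
[... 846 characters left out ...]
7.46153846] ((502.60809326171875, 191.83358764648438), (136.43017578125, 69.6380844116211), 29.808536529541016)
[355.73972603 205.16438356] ((446.9165344238281, 35.18318557739258), (66.9294662475586, 73.966552734375), 65.59144592285156)
black
[233.9893617  230.46808511] ((537.7909545898438, -272.2258605957031), (86.24515533447266, 79.30499267578125), 76.64572143554688) ((558.25634765625, -260.6275939941406), (83.72269439697266, 76.98552703857422), 76.645751953125)
[255.125      201.53571429] ((428.8144226074219, -248.7715606689453), (78.95138549804688, 36.38255310058594), 77.5357666015625) ((452.46710205078125, -237.85923767089844), (76.64225006103516, 35.318458557128906), 77.53579711914062)
```

View pics/topz.png

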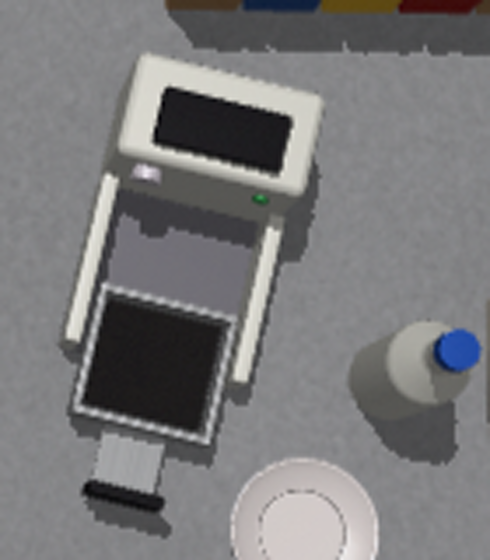

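Everything fits: lids measure 61 mm square, the pan 95 x 87 mm, and pan to tab is 111 mm. The tray closes along yaw −13.3° and is drawn about 70 mm. Now the first tin, A.

```bash
cat > to.py <<'E'
import sys, numpy as np
from cell import arm
from scipy.spatial.transform import Rotation as R
# usage: to.py x y z yaw(deg of closing axis = tool y)
x,y,z,yaw=map(float,sys.argv[1:5]); o=arm.get_obs()
q=o["eef_rot"]; C=R.from_quat([*q[1:],q[0]])
a=np.radians(yaw); ty=np.array([np.cos(a),np.sin(a),0]); tz=np.array([0,0,-1.])
G=R.from_matrix(np.c_[np.cross(ty,tz),ty,tz])
print("pos",o["ee_pos"].round(4),"ft",o["ft_force"].round(2),"t",round(o["time"],2))
print("shift cm",(C.inv().apply(np.array([x,y,z])-o["ee_pos"])*100).round(2),"turn",(C.inv()*G).as_rotvec().round(4))
E
python3 to.py .4408 .0324 .19 -25.2
```

```text
pos [ 0.1387 -0.5577  0.1924] ft [0.63 0.17 0.12] t 0.2
shift cm [ 43.56 -49.97   0.29] turn [-1.000e-03 -5.000e-04 -8.871e-01]
```

```bash
python3 -m creep '[[1.5,-1.7,0,0,0,-0.04],[4,-4.6,0,0,0,-0.1],[6.7,-7.7,0,0,0,-0.16],[9.4,-10.8,0,0,0,-0.22],[12.1,-13.9,0,0,0,-0.28],[14.8,-17,0,0,0,-0.34],[17.5,-20.1,0,0,0,-0.4],[20.2,-23.2,0,0,0,-0.46]]' 100 40; python3 to.py .4408 .0324 .19 -25.2
```

```text
time: 0.87
ee_pos: [0.2791, -0.2822, 0.1929]
eef_rot: [0.0, 0.938, 0.346, 0.0]
ft_force: [0.4, 0.1, -0.5]
width: 0.0855
grasp_force: 0.0
pos [ 0.2791 -0.2822  0.1929] ft [ 0.42  0.08 -0.53] t 0.87
shift cm [ 32.72 -13.46   0.29] turn [ 4.000e-04 -1.000e-04 -4.251e-01]
```

```bash
python3 -m creep '[[4,-1.6,0,0,0,-0.05],[7.8,-3.2,0,0,0,-0.1],[11.6,-4.8,0,0,0,-0.16],[15.4,-6.4,0,0,0,-0.22],[19.2,-7.9,0,0,0,-0.28],[23,-9.5,0,0,0,-0.33],[26.8,-11,0,0,0,-0.38],[30,-12.3,0.2,0,0,-0.425]]'; python3 to.py .4408 .0324 .07 -25.2
python3 - <<'E'
from h import *
f=arm.grab_frame("wrist"); cv2.imwrite("pics/w1.png",f["color"][:,:,::-1])
print(f["fx"],f["cx"],f["cy"])
for c in blobs(f,(12,110,120),(26,255,255),150): print(c[:,0].mean(0),rect(f,c,.13,True))
E
```

```text
time: 1.53
ee_pos: [0.4289, 0.0064, 0.1913]
eef_rot: [0.0, 0.844, 0.536, 0.001]
ft_force: [1.3, 0.1, -0.0]
width: 0.0853
grasp_force: 0.0
pos [0.4289 0.0064 0.1913] ft [ 1.33  0.06 -0.01] t 1.53
shift cm [ 2.85 -0.05 12.13] turn [ 0.0013 -0.0008  0.0015]
371.64829954431775 320.21878880451885 245.57050968195946
[322.80898876 198.95224719] ((443.3188781738281, 32.59624099731445), (61.67616653442383, 61.378936767578125), 65.55985260009766)
[205.11351351  87.02702703] ((404.5748291015625, 137.69642639160156), (8.259801864624023, 56.79682159423828), 71.27406311035156)
```

View pics/w1.png

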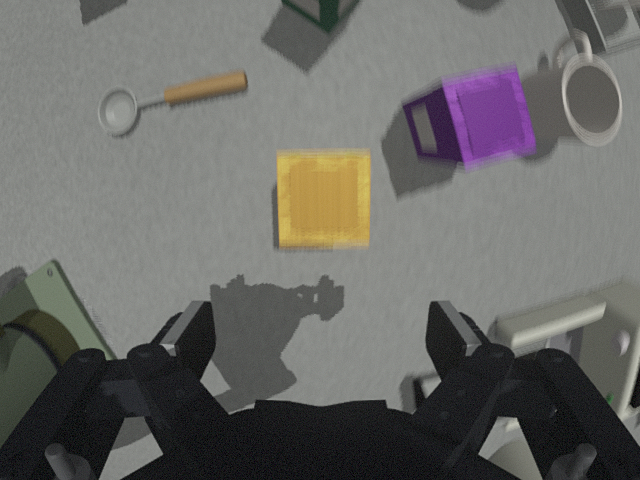

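The wrist view shows the brass lid at (323,199), square to the fingers. It gives (0.443, 0.033), in agreement with the top camera. Shift, descend and grip.

```bash
python3 -m creep '[[1.2,0,0,0,0,0],[2.4,0,0.8,0,0,0],[2.95,0,2.5,0,0,0],[2.95,0,5,0,0,0],[2.95,0,7.5,0,0,0],[2.95,0,10,0,0,0],[2.95,0,11.7,0,0,0],[2.95,0,12.1,0,0,0]]'
python3 -m creep '[[0,0,0,0,0,0],[0,0,0,0,0,0],[0,0,0,0,0,0],[0,0,0,0,0,0],[0,0,0,0,0,0],[0,0,0,0,0,0],[0,0,0,0,0,0],[0,0,0,0,0,0]]' 0 40
```

```text
time: 2.25
ee_pos: [0.4378, 0.03, 0.0668]
eef_rot: [-0.002, 0.845, 0.534, -0.003]
ft_force: [0.3, 1.2, -1.0]
width: 0.0855
grasp_force: 0.0
time: 2.92
ee_pos: [0.442, 0.0304, 0.0711]
eef_rot: [0.001, 0.845, 0.535, 0.001]
ft_force: [1.1, -1.5, 6.1]
width: 0.0591
grasp_force: 46.7
```

```bash
python3 -m creep '[[0,0,-0.5,0,0,0],[0,0,-1.2,0,0,0],[0,0,-2,0,0,0],[0,0,-2.5,0,0,0],[0,0,-2.5,0,0,0],[0,0,-2.5,0,0,0],[0,0,-2.5,0,0,0],[0,0,-2.5,0,0,0]]'; python3 -c "
from cell import arm
for i in range(4):
  arm.grab_frame('wrist'); print(arm.get_obs()['ft_force'].round(2))"
```

```text
time: 3.58
ee_pos: [0.4401, 0.0304, 0.0945]
eef_rot: [-0.0, 0.845, 0.535, -0.0]
ft_force: [0.3, -0.1, -5.9]
width: 0.0587
grasp_force: 45.5
[-0.54 -0.33 -4.99]
[ 0.49 -0.62 -5.21]
[ 0.09 -0.58 -4.52]
[-0.13  0.7  -5.22]
```

5.0 N on the wrist means about 0.5 kg, so tin A is the full one. Carry it to the pan.

```bash
python3 to.py .544 -.2715 .155 -13.3
```

```text
pos [0.4404 0.0305 0.0946] ft [-0.13  0.7  -5.22] t 3.78
shift cm [-22.86  22.28  -6.04] turn [-0.0005  0.0003 -0.2099]
```

```bash
python3 -m creep '[[0,0,-1,0,0,0],[-0.3,0.3,-2.5,0,0,0],[-1.2,1.2,-4,0,0,-0.02],[-2.6,2.6,-5.2,0,0,-0.04],[-4.4,4.3,-6,0,0,-0.06],[-6.5,6.3,-6.2,0,0,-0.08],[-8.6,8.4,-6.2,0,0,-0.1],[-10.7,10.4,-6.2,0,0,-0.12]]' - 60
python3 to.py .544 -.2715 .155 -13.3
```

```text
time: 4.45
ee_pos: [0.4892, -0.112, 0.1571]
eef_rot: [0.0, 0.811, 0.585, 0.0]
ft_force: [0.4, -0.7, -5.2]
width: 0.0583
grasp_force: 71.6
pos [ 0.4892 -0.112   0.1571] ft [ 0.41 -0.7  -5.21] t 4.45
shift cm [-13.41  10.23   0.21] turn [ 0.0006  0.0001 -0.0886]
```

```bash
python3 -m creep '[[-2.2,1.7,0,0,0,-0.02],[-4.4,3.4,0,0,0,-0.04],[-6.8,5.2,0,0,0,-0.06],[-9,6.9,0,0,0,-0.08],[-10.9,8.3,0.1,0,0,-0.089],[-12.4,9.5,0.2,0,0,-0.089],[-13.2,10.1,0.2,0,0,-0.089],[-13.4,10.2,0.2,0,0,-0.089]]'
python3 to.py .544 -.2715 .10 -13.3
python3 - <<'E'
from h import *
f=arm.grab_frame("top"); cv2.imwrite("pics/top2.png",cv2.resize(f["color"][140:340,340:500],None,fx=3,fy=3)[:,:,::-1])
E
```

```text
time: 5.12
ee_pos: [0.5435, -0.2718, 0.1541]
eef_rot: [-0.0, 0.785, 0.62, -0.0]
ft_force: [0.5, 0.3, -4.1]
width: 0.0587
grasp_force: 71.6
pos [ 0.5435 -0.2718  0.1541] ft [ 0.48  0.25 -4.08] t 5.12
shift cm [0.04 0.05 5.41] turn [-0.0004  0.0004 -0.0024]
```

View pics/top2.png

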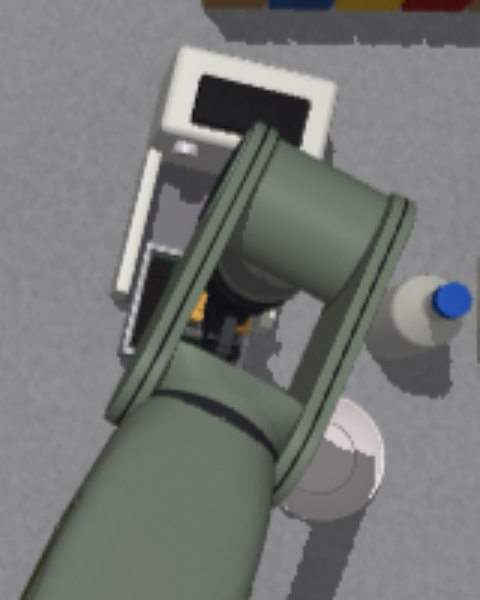

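The arm hides most of the view, but the tin is over the tray and the tray hasn't moved. Lower until the pan pushes back.

```bash
python3 -m creep '[[0,0,0.5,0,0,0],[0,0,1.3,0,0,0],[0,0,2.2,0,0,0],[0,0,3,0,0,0],[0,0,3.6,0,0,0],[0,0,4,0,0,0],[0,0,4.2,0,0,0],[0,0,4.2,0,0,0]]'
python3 -m creep '[[0,0,0.15,0,0,0],[0,0,0.3,0,0,0],[0,0,0.45,0,0,0],[0,0,0.6,0,0,0],[0,0,0.75,0,0,0],[0,0,0.9,0,0,0],[0,0,1,0,0,0],[0,0,1,0,0,0]]'
```

```text
time: 5.83
ee_pos: [0.5429, -0.2699, 0.1123]
eef_rot: [-0.0, 0.784, 0.62, -0.0]
ft_force: [-0.7, -0.0, -4.7]
width: 0.0588
grasp_force: 71.7
time: 6.5
ee_pos: [0.5433, -0.2703, 0.103]
eef_rot: [0.0, 0.785, 0.62, 0.0]
ft_force: [0.1, -0.9, -1.7]
width: 0.0585
grasp_force: 72.0
```

```bash
python3 -m creep '[[0,0,0.05,0,0,0],[0,0,0.1,0,0,0],[0,0,0.15,0,0,0],[0,0,0.2,0,0,0],[0,0,0.25,0,0,0],[0,0,0.3,0,0,0],[0,0,0.35,0,0,0],[0,0,0.35,0,0,0]]'
```

```text
time: 7.17
ee_pos: [0.5433, -0.2702, 0.0994]
eef_rot: [0.0, 0.784, 0.62, 0.0]
ft_force: [-0.1, -0.4, -0.7]
width: 0.0586
grasp_force: 72.1
```

```bash
python3 -m creep '[[0,0,0.1,0,0,0],[0,0,0.1,0,0,0],[0,0,0.1,0,0,0],[0,0,0.1,0,0,0],[0,0,0.1,0,0,0],[0,0,0.1,0,0,0],[0,0,0.1,0,0,0],[0,0,0.1,0,0,0]]' 100
python3 -m creep '[[0,0,-1,0,0,0],[0,0,-2.5,0,0,0],[0,0,-4,0,0,0],[0,0,-5.5,0,0,0],[0,0,-7,0,0,0],[0,0,-8.5,0,0,0],[0,0,-9.5,0,0,0],[0,0,-10,0,0,0]]'
python3 to.py .372 -.229 .2 -13.3
```

```text
time: 7.83
ee_pos: [0.5432, -0.2701, 0.0984]
eef_rot: [0.0, 0.785, 0.62, -0.0]
ft_force: [0.7, -0.0, 0.3]
width: 0.0853
grasp_force: 0.0
time: 8.5
ee_pos: [0.5439, -0.2705, 0.2007]
eef_rot: [0.002, 0.785, 0.62, 0.001]
ft_force: [0.4, 1.0, 0.5]
width: 0.0852
grasp_force: 0.0
pos [ 0.5439 -0.2705  0.2007] ft [0.36 1.   0.54] t 8.5
shift cm [  0.07 -17.68   0.02] turn [ 0.0033  0.0009 -0.0009]
```

```bash
python3 -m creep '[[0,-2,0,0,0,0],[0,-4.5,0,0,0,0],[0,-7,0,0,0,0],[0,-9.5,0,0,0,0],[0,-12,0,0,0,0],[0,-14.5,0,0,0,0],[0,-16,0,0,0,0],[0,-16.5,0,0,0,0]]' 0 40
python3 to.py .386 -.233 .038 -13.3
python3 - <<'E'
from h import *
f=arm.grab_frame("scene"); cv2.imwrite("pics/sc3.png",cv2.resize(f["color"][130:330,140:340],None,fx=3,fy=3)[:,:,::-1])
f=arm.grab_frame("wrist"); cv2.imwrite("pics/w3.png",f["color"][:,:,::-1])
for c in blobs(f,(12,110,120),(26,255,255),150): print(c[:,0].mean(0),rect(f,c,.158,True))
E
```

```text
time: 9.17
ee_pos: [0.3801, -0.2311, 0.1983]
eef_rot: [-0.001, 0.785, 0.62, -0.0]
ft_force: [-0.3, -0.1, -0.5]
width: -0.0002
grasp_force: 0.0
pos [ 0.3801 -0.2311  0.1983] ft [-0.3  -0.06 -0.49] t 9.17
shift cm [-0.06  0.64 16.03] turn [-0.0017 -0.0003 -0.0016]
[548.80322581 246.79354839] ((540.344970703125, -267.8856201171875), (64.67005920410156, 70.59009552001953), 77.18438720703125)
```

View pics/sc3.png

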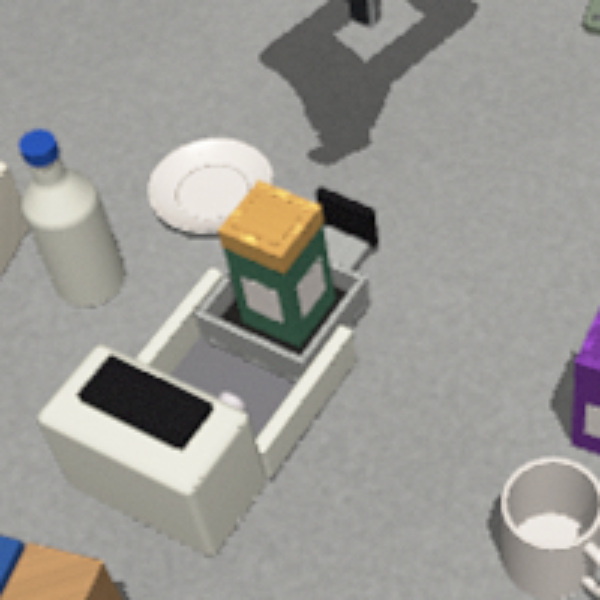

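View pics/w3.png

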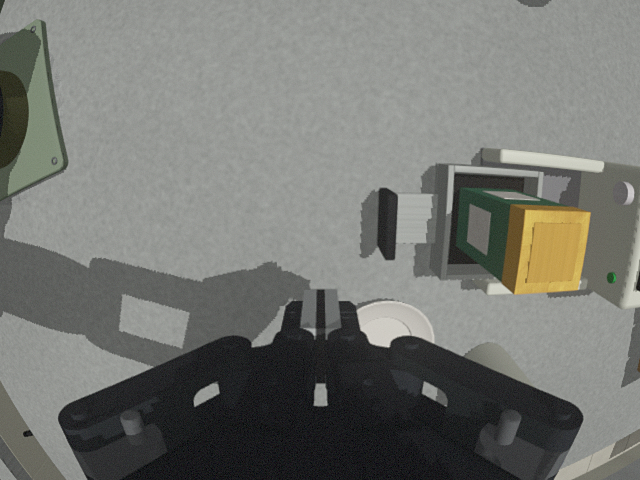

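The tin stands upright on the pan inside the rim, with its lid centre within 4 mm of the pan centre. The tray is still drawn out, and the tab is ahead of the closed fingers at wrist pixel (388,224). Go down behind the tab.

```bash
python3 -m creep '[[0,0,1.5,0,0,0],[0,0,4,0,0,0],[0,0,6.5,0,0,0],[0,0,9,0,0,0],[0,0,11.5,0,0,0],[0,0,13.8,0,0,0],[0,0,15.3,0,0,0],[0,0,15.8,0,0,0]]'
python3 -m creep '[[0,0.5,0,0,0,0],[0,1,0,0,0,0],[0,1.5,0,0,0,0],[0,2,0,0,0,0],[0,2.5,0,0,0,0],[0,3,0,0,0,0],[0,3.3,0,0,0,0],[0,3.6,0,0,0,0]]'
python3 to.py .4355 -.2445 .04 -13.3
```

```text
time: 9.93
ee_pos: [0.3824, -0.2315, 0.0379]
eef_rot: [-0.002, 0.784, 0.62, -0.001]
ft_force: [-0.1, 0.1, 0.4]
width: -0.0001
grasp_force: 0.0
time: 10.6
ee_pos: [0.4181, -0.2405, 0.0406]
eef_rot: [0.0, 0.784, 0.62, 0.0]
ft_force: [-0.8, 0.3, 0.1]
width: 0.0001
grasp_force: 0.0
pos [ 0.4181 -0.2405  0.0406] ft [-0.85  0.29  0.12] t 10.6
shift cm [0.01 1.78 0.06] turn [ 0.0005  0.0002 -0.0008]
```

```bash
python3 -m creep '[[0,0.2,0,0,0,0],[0,0.5,0,0,0,0],[0,0.9,0,0,0,0],[0,1.3,0,0,0,0],[0,1.7,0,0,0,0],[0,2.1,0,0,0,0],[0,2.5,0,0,0,0],[0,2.9,0,0,0,0]]'
python3 -m creep '[[0,0.4,0,0,0,0],[0,0.8,0,0,0,0],[0,1.2,0,0,0,0],[0,1.6,0,0,0,0],[0,2,0,0,0,0],[0,2.4,0,0,0,0],[0,2.7,0,0,0,0],[0,3,0,0,0,0]]'
```

```text
time: 11.27
ee_pos: [0.4463, -0.2472, 0.0404]
eef_rot: [0.0, 0.785, 0.62, -0.0]
ft_force: [-0.1, -0.8, -1.0]
width: 0.0003
grasp_force: 0.0
time: 11.93
ee_pos: [0.4752, -0.254, 0.0405]
eef_rot: [0.0, 0.784, 0.62, -0.0]
ft_force: [-2.5, 1.5, 2.6]
width: -0.0001
grasp_force: 0.0
```

```bash
python3 -m creep '[[0,0.2,0,0,0,0],[0,0.4,0,0,0,0],[0,0.6,0,0,0,0],[0,0.8,0,0,0,0],[0,1,0,0,0,0],[0,1.15,0,0,0,0],[0,1.3,0,0,0,0],[0,1.3,0,0,0,0]]'
python3 - <<'E'
from h import *
f=arm.grab_frame("scene"); cv2.imwrite("pics/sc4.png",cv2.resize(f["color"][130:330,140:340],None,fx=3,fy=3)[:,:,::-1])
E
```

```text
time: 12.6
ee_pos: [0.4881, -0.2571, 0.0403]
eef_rot: [0.0, 0.784, 0.62, 0.0]
ft_force: [-1.1, -0.5, 0.9]
width: 0.0
grasp_force: 0.0
```

View pics/sc4.png

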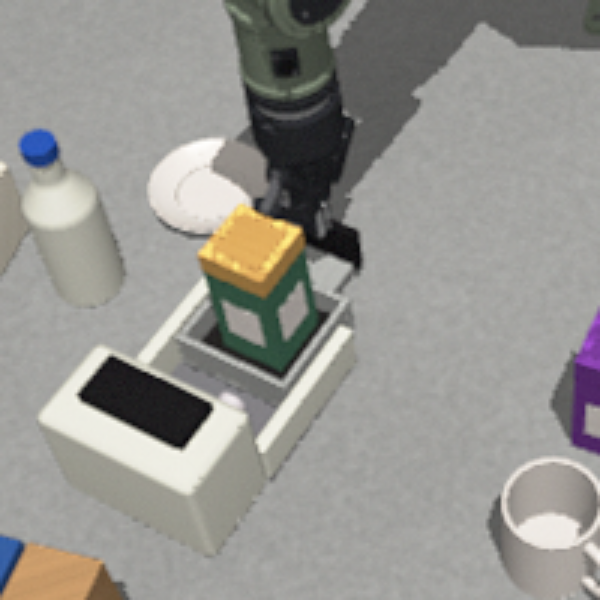

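The tray is moving in smoothly: its rim's far corner is now at crop (282,385) and the tin is still upright. There are a few centimetres left to the body, so keep pushing.

```bash
python3 -m creep '[[0,0.3,0,0,0,0],[0,0.6,0,0,0,0],[0,0.9,0,0,0,0],[0,1.2,0,0,0,0],[0,1.5,0,0,0,0],[0,1.8,0,0,0,0],[0,2,0,0,0,0],[0,2.2,0,0,0,0]]'
python3 -m creep '[[0,0.15,0,0,0,0],[0,0.3,0,0,0,0],[0,0.45,0,0,0,0],[0,0.6,0,0,0,0],[0,0.75,0,0,0,0],[0,0.9,0,0,0,0],[0,1,0,0,0,0],[0,1,0,0,0,0]]'
python3 - <<'E'
from h import *
f=arm.grab_frame("top")
for (u,v) in [(394,183),(446.6,195)]: print(at(f,u,v,.115))
E
```

```text
time: 13.32
ee_pos: [0.5094, -0.2621, 0.0403]
eef_rot: [0.0, 0.784, 0.62, -0.0]
ft_force: [-1.9, -0.1, 3.5]
width: 0.0003
grasp_force: 0.0
time: 13.98
ee_pos: [0.5191, -0.2644, 0.0403]
eef_rot: [0.0, 0.784, 0.62, 0.0]
ft_force: [-1.7, 1.2, 1.3]
width: 0.0
grasp_force: 0.0
[ 0.69728332 -0.23551493  0.115     ]
[ 0.66659608 -0.37613386  0.115     ]
```

Run:
```python
from h import *
f=arm.grab_frame("scene"); g=arm.grab_frame("wrist")
a=cv2.resize(f["color"][160:310,150:290],(420,450),interpolation=cv2.INTER_CUBIC)
b=cv2.resize(g["color"][80:400,250:520],(380,450),interpolation=cv2.INTER_CUBIC)
cv2.imwrite("pics/m5.png",np.hstack([a,b])[:,:,::-1])
```

```text
(no output)
```

View pics/m5.png

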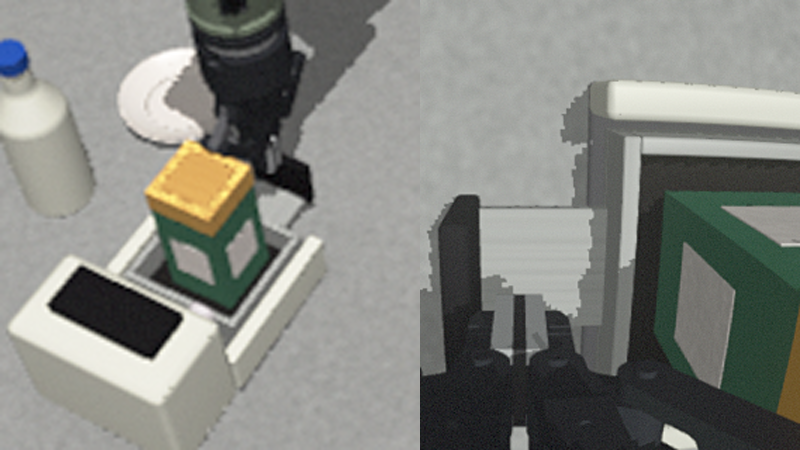

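Run:
```python
from h import *
o=arm.get_obs(); print(o["ee_pos"],o["width"],o["ft_force"])
f=arm.grab_frame("wrist"); print("cam",-np.array(f["R"]).T@f["t"])
d=np.array([.973,-.23]); n=np.array([.23,.973])
for name,u,v,z in [("tab outer top corner",455,200,.067),("tab inner top corner",479,200,.067),("rim front-left",590,85,.051),("rim inner",640,140,.051)]:
    U=(u-420)/380*270+250; V=v/450*320+80
    p=at(f,U,V,z,True); e=p[:2]-o["ee_pos"][:2]; print(name,round(U),round(V),p.round(4),"rel TCP along",(e@d).round(4),"side",(e@n).round(4))
```

```text
[ 0.51889661 -0.26439304  0.04030577] -1.9999992076593073e-06 [-1.5353851   1.09971875  1.31934086]
cam [ 0.53390694 -0.19962531  0.22199427]
tab outer top corner 275 222 [ 0.5074 -0.2267  0.067 ] rel TCP along -0.0198 side 0.034
tab inner top corner 292 222 [ 0.5146 -0.2285  0.067 ] rel TCP along -0.0125 side 0.034
rim front-left 371 140 [ 0.5569 -0.2025  0.051 ] rel TCP along 0.0227 side 0.069
rim inner 406 180 [ 0.5695 -0.2238  0.051 ] rel TCP along 0.0399 side 0.0512
```

The wrist view shows the fingertips ahead of the tab, over the strip between tab and rim, instead of behind it. The tin is upright and the tray has travelled about 70 mm. I'll lift straight up, which is safe either way, and measure from there.

```bash
python3 -m creep '[[0,0,-1,0,0,0],[0,0,-2,0,0,0],[0,0,-4,0,0,0],[0,0,-6.5,0,0,0],[0,0,-9,0,0,0],[0,0,-12,0,0,0],[0,0,-15,0,0,0],[0,0,-17,0,0,0]]'
python3 -m creep '[[0,-2,0,0,0,0],[0,-4.5,0,0,0,0],[0,-7,0,0,0,0],[0,-9.5,0,0,0,0],[0,-10.5,0,0,0,0],[0,-11,0,0,0,0],[0,-11,0,0,0,0],[0,-11,0,0,0,0]]'
python3 - <<'E'
from h import *
f=arm.grab_frame("wrist"); t=arm.grab_frame("scene")
for c in blobs(f,(12,110,120),(26,255,255),150): print("lid",rect(f,c,.158,True))
for c in blobs(f,(0,0,0),(180,120,50),100,(250,100,640,300)): print("blk",c[:,0].mean(0),rect(f,c,.067,True))
a=cv2.resize(t["color"][160:310,150:290],(420,450),interpolation=cv2.INTER_CUBIC)
b=cv2.resize(f["color"][100:340,300:640],(380,450),interpolation=cv2.INTER_CUBIC)
cv2.imwrite("pics/m6.png",np.hstack([a,b])[:,:,::-1])
E
```

```text
time: 14.85
ee_pos: [0.5199, -0.265, 0.2149]
eef_rot: [0.003, 0.785, 0.62, 0.001]
ft_force: [0.6, -0.8, 0.2]
width: -0.0001
grasp_force: 0.0
time: 15.52
ee_pos: [0.4129, -0.2394, 0.211]
eef_rot: [0.001, 0.785, 0.62, 0.0]
ft_force: [-0.2, -0.8, 0.1]
width: 0.0001
grasp_force: 0.0
lid ((598.0971069335938, -281.665283203125), (64.49274444580078, 71.53302001953125), 77.21092224121094)
blk [627.38626609 241.6223176 ] ((775.0518188476562, -343.74224853515625), (119.80642700195312, 65.85848236083984), 76.9989242553711)
blk [410.78947368 219.27631579] ((492.75946044921875, -258.5942687988281), (61.65538787841797, 18.55799674987793), 76.74563598632812)
blk [489.37962963 207.62962963] ((586.8814697265625, -276.3138427734375), (84.16138458251953, 70.84874725341797), 75.97268676757812)
```

View pics/m6.png

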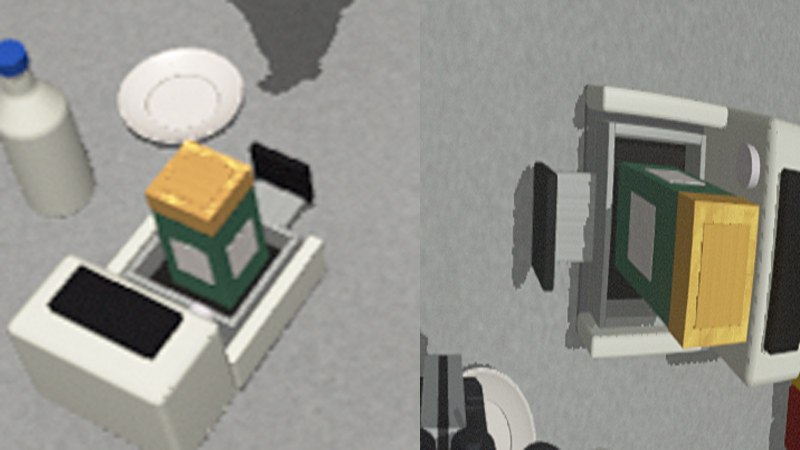

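The tin is still centred on its pan and upright, and the tray has moved about 60 mm with roughly 10 mm left. The tips evidently slid past the tab, so I'll pinch the tab across its thickness for a positive hold.

```bash
python3 - <<'E'
from h import *
o=arm.get_obs(); f=arm.grab_frame("wrist"); p=f["R"]@o["ee_pos"]+f["t"]
r=np.arctan2(np.hypot(p[0],p[1]),p[2]); s=p[:2]/np.hypot(*p[:2])*r*f["fx"]; print("tcp px",s+[f["cx"],f["cy"]])
E
python3 to.py .4975 -.2598 .04 -13.3
python3 -m creep '[[0,2,0,0,0,0],[0,4,0,0,0,0],[0,6,0,0,0,0],[0,7.6,0,0,0,0],[0,8.4,0,0,0,0],[0,8.7,0,0,0,0],[0,8.7,0,0,0,0],[0,8.7,0,0,0,0]]' 50 30
python3 to.py .4975 -.2598 .04 -13.3
python3 - <<'E'
from h import *
f=arm.grab_frame("wrist"); cv2.imwrite("pics/w7.png",cv2.resize(f["color"][120:420,170:500],None,fx=1.8,fy=1.8)[:,:,::-1])
E
```

```text
tcp px [321.15363366 275.6315493 ]
pos [ 0.4128 -0.2393  0.2103] ft [-1.04 -0.21  0.09] t 15.67
shift cm [-0.04  8.7  17.03] turn [ 0.0004  0.     -0.0006]
time: 16.33
ee_pos: [0.4959, -0.2588, 0.2101]
eef_rot: [-0.001, 0.784, 0.62, -0.0]
ft_force: [0.0, -0.5, -0.5]
width: 0.0427
grasp_force: 0.0
pos [ 0.4959 -0.2588  0.2101] ft [ 0.03 -0.51 -0.5 ] t 16.33
shift cm [-0.06  0.2  17.01] turn [-0.0012 -0.0001 -0.0008]
```

View pics/w7.png

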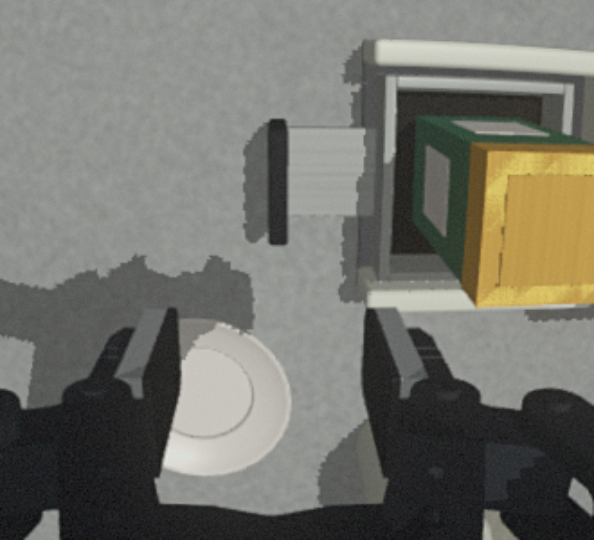

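I've now viewed 11 pictures, one over the limit of 10, so I'll view no more and work from numbers only. This one shows the tab at crop (278,182), midway between the open fingers. Descend and pinch; the width reading will confirm the hold.

```bash
python3 -m creep '[[0,0.2,1.5,0,0,0],[0,0.2,4,0,0,0],[0,0.2,6.5,0,0,0],[0,0.2,9,0,0,0],[0,0.2,11.5,0,0,0],[0,0.2,14,0,0,0],[0,0.2,16,0,0,0],[0,0.2,17,0,0,0]]'
python3 -m creep '[[0,0,0,0,0,0],[0,0,0,0,0,0],[0,0,0,0,0,0],[0,0,0,0,0,0],[0,0,0,0,0,0],[0,0,0,0,0,0],[0,0,0,0,0,0],[0,0,0,0,0,0]]' 0 25
```

```text
time: 17.05
ee_pos: [0.4962, -0.2586, 0.0383]
eef_rot: [-0.002, 0.785, 0.62, -0.001]
ft_force: [-0.1, 0.5, 0.0]
width: 0.043
grasp_force: 0.0
time: 17.72
ee_pos: [0.4985, -0.2596, 0.0407]
eef_rot: [0.0, 0.784, 0.62, 0.0]
ft_force: [-0.1, 0.7, 0.2]
width: -0.0002
grasp_force: 0.0
```

Width 0, so the tab wasn't between the pads. I'll measure the tab again in numbers, by triangulating it from two views.

```bash
cat > tab.py <<'E'
from h import *
import sys
box=tuple(map(int,sys.argv[1:5]))
f=arm.grab_frame("wrist"); o=arm.get_obs()
d=np.array([.973,-.23]); n=np.array([.23,.973])
print("tcp",o["ee_pos"].round(4))
for c in blobs(f,(0,0,0),(180,130,60),150,box):
    b=cv2.boundingRect(c); print("box",b,"area",cv2.contourArea(c))
    for q in cv2.boxPoints(cv2.minAreaRect(c)):
        p=at(f,*q,.067,True); e=p[:2]-o["ee_pos"][:2]; print("  px",q.round(0),"xy",p[:2].round(4),"along",(e@d).round(4),"side",(e@n).round(4))
E
python3 tab.py 200 100 420 290
python3 -m creep '[[0,0,-1,0,0,0],[0,0,-3,0,0,0],[0,0,-5.5,0,0,0],[0,0,-8,0,0,0],[0,0,-10.5,0,0,0],[0,0,-13,0,0,0],[0,0,-15,0,0,0],[0,0,-16,0,0,0]]' 50
python3 tab.py 200 100 420 280
python3 - <<'E'
from h import *
f=arm.grab_frame("scene")
for c in blobs(f,(0,0,0),(180,130,60),30,(225,190,262,240)):
    print("scene",cv2.boundingRect(c),[ (q.round(0).tolist(),at(f,*q,.067)[:2].round(4).tolist()) for q in cv2.boxPoints(cv2.minAreaRect(c))])
E
```

```text
tcp [ 0.4985 -0.2596  0.0406]
box (311, 219, 21, 71) area 1336.5
  px [311. 219.] xy [ 0.5024 -0.2243] along -0.0043 side 0.0352
  px [331. 219.] xy [ 0.5107 -0.2263] along 0.0042 side 0.0352
  px [331. 289.] xy [ 0.5035 -0.2575] along 0.0044 side 0.0032
  px [311. 289.] xy [ 0.4948 -0.2554] along -0.0046 side 0.0032
time: 18.43
ee_pos: [0.4996, -0.2601, 0.2042]
eef_rot: [0.003, 0.784, 0.62, 0.001]
ft_force: [0.4, -0.8, 0.3]
width: 0.0425
grasp_force: 0.0
tcp [ 0.5001 -0.2604  0.2049]
box (313, 186, 11, 71) area 681.5
  px [313. 256.] xy [ 0.4861 -0.2895] along -0.0068 side -0.0315
  px [313. 186.] xy [ 0.501  -0.2284] along -0.0065 side 0.0313
  px [323. 186.] xy [ 0.5093 -0.2304] along 0.0021 side 0.0313
  px [323. 256.] xy [ 0.4949 -0.2916] along 0.0021 side -0.0315
box (383, 170, 37, 104) area 2966.5
  px [383. 170.] xy [ 0.563  -0.2283] along 0.0539 side 0.0457
  px [419. 170.] xy [ 0.5946 -0.2349] along 0.0861 side 0.0466
  px [419. 273.] xy [ 0.5783 -0.3289] along 0.0919 side -0.0487
  px [383. 273.] xy [ 0.5448 -0.3205] along 0.0574 side -0.0482
scene (233, 208, 21, 20) [([230.0, 216.0], [0.5164, -0.2883]), ([234.0, 206.0], [0.4822, -0.2871]), ([258.0, 218.0], [0.504, -0.2143]), ([253.0, 227.0], [0.5373, -0.2164])]
```

The tab centre is exactly at the TCP in both directions (63 x 9 mm seen), so the fingers must have passed over it. In the wrist view the visible tips also sit nearer the gripper than the nominal TCP projects. I'll go behind the tab again, lower (z = 0.02), and push while watching the tab.

```bash
python3 -m creep '[[0,-1.5,0,0,0,0],[0,-3.5,0,0,0,0],[0,-4.5,0,0,0,0],[0,-4.5,1,0,0,0],[0,-4.5,3,0,0,0],[0,-4.5,5.5,0,0,0],[0,-4.5,8,0,0,0],[0,-4.5,10,0,0,0]]' 0
python3 -m creep '[[0,0,2,0,0,0],[0,0,4,0,0,0],[0,0,5.5,0,0,0],[0,0,6.7,0,0,0],[0,0,7.5,0,0,0],[0,0,8,0,0,0],[0,0,8.4,0,0,0],[0,0,8.4,0,0,0]]'
python3 -m creep '[[0,0.4,0,0,0,0],[0,0.8,0,0,0,0],[0,1.2,0,0,0,0],[0,1.6,0,0,0,0],[0,2,0,0,0,0],[0,2.3,0,0,0,0],[0,2.5,0,0,0,0],[0,2.7,0,0,0,0]]'
python3 tab.py 250 120 470 290
```

```text
time: 19.2
ee_pos: [0.4542, -0.2487, 0.0974]
eef_rot: [-0.001, 0.785, 0.62, -0.0]
ft_force: [-0.4, 0.4, 0.0]
width: 0.0002
grasp_force: 0.0
time: 19.87
ee_pos: [0.4545, -0.249, 0.0157]
eef_rot: [-0.0, 0.784, 0.62, -0.0]
ft_force: [-0.4, -0.4, 0.3]
width: 0.0
grasp_force: 0.0
time: 20.53
ee_pos: [0.4811, -0.2554, 0.0164]
eef_rot: [-0.0, 0.784, 0.62, -0.0]
ft_force: [-1.5, 0.3, 2.0]
width: 0.0002
grasp_force: 1.4
tcp [ 0.4811 -0.2554  0.0163]
box (347, 229, 35, 61) area 1740.0
  px [347. 229.] xy [ 0.4985 -0.2221] along 0.0093 side 0.0364
  px [381. 229.] xy [ 0.5107 -0.2249] along 0.0218 side 0.0365
  px [381. 289.] xy [ 0.5063 -0.2481] along 0.0229 side 0.0129
  px [347. 289.] xy [ 0.4936 -0.2449] along 0.0097 side 0.0131
```

Contact at last: force on a pad, with the tab 13 mm ahead of the TCP. Push on slowly.

```bash
python3 -m creep '[[0,0.15,0,0,0,0],[0,0.3,0,0,0,0],[0,0.45,0,0,0,0],[0,0.6,0,0,0,0],[0,0.7,0,0,0,0],[0,0.8,0,0,0,0],[0,0.8,0,0,0,0],[0,0.8,0,0,0,0]]'
python3 tab.py 250 120 470 290 | sed -n 1,4p
```

```text
time: 21.25
ee_pos: [0.4889, -0.2572, 0.0163]
eef_rot: [0.0, 0.785, 0.62, 0.0]
ft_force: [-1.3, -0.3, 0.2]
width: 0.0002
grasp_force: 0.6
tcp [ 0.4889 -0.2572  0.0164]
box (347, 229, 35, 61) area 1748.0
  px [347. 229.] xy [ 0.5063 -0.2239] along 0.0093 side 0.0364
  px [381. 229.] xy [ 0.5184 -0.2267] along 0.0218 side 0.0365
```

The tab keeps the same relative position, so it is moving with the fingers. Keep going until the stop.

```bash
python3 -m creep '[[0,0.1,0,0,0,0],[0,0.2,0,0,0,0],[0,0.3,0,0,0,0],[0,0.4,0,0,0,0],[0,0.5,0,0,0,0],[0,0.6,0,0,0,0],[0,0.6,0,0,0,0],[0,0.6,0,0,0,0]]'
python3 tab.py 250 120 470 290 | sed -n 1,4p
```

```text
time: 21.97
ee_pos: [0.492, -0.2579, 0.0162]
eef_rot: [-0.002, 0.784, 0.62, -0.001]
ft_force: [-7.3, 1.9, 4.2]
width: -0.0002
grasp_force: 4.0
tcp [ 0.492  -0.2579  0.0162]
box (347, 229, 35, 61) area 1712.5
  px [347. 229.] xy [ 0.5097 -0.2246] along 0.0095 side 0.0365
  px [381. 229.] xy [ 0.5218 -0.2274] along 0.022 side 0.0365
```

Stop reached: 7 N, the TCP held back, and the tab at x about 0.509 as predicted for home. Back off, rise and check in numbers.

```bash
python3 -m creep '[[0,-0.5,0,0,0,0],[0,-1,0,0,0,0],[0,-2,0,0,0,0],[0,-3,0,0,0,0],[0,-4,0,0,0,0],[0,-5,0,0,0,0],[0,-5.5,0,0,0,0],[0,-5.5,0,0,0,0]]'
python3 -m creep '[[0,0,-2,0,0,0],[0,0,-5,0,0,0],[0,0,-8,0,0,0],[0,0,-11,0,0,0],[0,0,-14,0,0,0],[0,0,-17,0,0,0],[0,0,-19,0,0,0],[0,0,-20,0,0,0]]'
python3 -m creep '[[0,-1,0,0,0,0],[0,-2,0,0,0,0],[0,-2.5,0,0,0,0],[0,-2.5,0,0,0,0],[0,-2.5,0,0,0,0],[0,-2.5,0,0,0,0],[0,-2.5,0,0,0,0],[0,-2.5,0,0,0,0]]'
python3 tab.py 330 120 470 280
python3 - <<'E'
from h import *
f=arm.grab_frame("wrist"); t=arm.grab_frame("scene"); T=arm.grab_frame("top")
for k,g,fi,z in(("wrist",f,True,.158),("top z.158",T,False,.158),("top z.13",T,False,.13)):
  for c in blobs(g,(12,110,120),(26,255,255),150): print(k,rect(g,c,z,fi))
E
```

```text
time: 22.68
ee_pos: [0.4394, -0.2454, 0.0165]
eef_rot: [-0.0, 0.785, 0.62, -0.0]
ft_force: [0.6, 0.3, 0.8]
width: -0.0001
grasp_force: 0.0
time: 23.35
ee_pos: [0.4426, -0.2468, 0.2198]
eef_rot: [0.003, 0.784, 0.62, 0.001]
ft_force: [0.6, -0.1, 0.2]
width: 0.0
grasp_force: 0.0
time: 24.02
ee_pos: [0.4168, -0.2402, 0.2161]
eef_rot: [-0.0, 0.784, 0.62, -0.0]
ft_force: [-0.0, -0.3, -0.5]
width: 0.0003
grasp_force: 0.0
tcp [ 0.4168 -0.2402  0.2162]
box (406, 187, 23, 66) area 1156.0
  px [405. 251.] xy [ 0.4869 -0.2883] along 0.0792 side -0.0308
  px [408. 187.] xy [ 0.501  -0.2288] along 0.0793 side 0.0304
  px [429. 188.] xy [ 0.5199 -0.2337] along 0.0988 side 0.03
  px [425. 252.] xy [ 0.5064 -0.2941] along 0.0995 side -0.0319
wrist ((609.1029663085938, -284.37225341796875), (64.10086822509766, 70.98696899414062), 77.08357238769531)
top z.158 ((478.1339416503906, 327.10308837890625), (59.9041862487793, 59.820343017578125), 67.86756134033203)
top z.158 ((520.849365234375, 199.7928466796875), (60.63873291015625, 60.21904754638672), 27.831863403320312)
top z.158 ((611.9215698242188, -283.
[... 356 characters left out ...]
17553711, 72.6939468383789), 89.63288116455078)
top z.13 ((480.73541259765625, 334.8475036621094), (61.14528274536133, 61.05970764160156), 67.86756896972656)
top z.13 ((524.3359375, 204.89971923828125), (61.89503479003906, 61.466636657714844), 27.831811904907227)
top z.13 ((617.2947998046875, -288.760009765625), (63.36086654663086, 63.305782318115234), 76.5981674194336)
top z.13 ((882.48974609375, -573.6686401367188), (75.89600372314453, 57.061500549316406), 0.6594792604446411)
top z.13 ((883.3214721679688, -444.041015625), (75.79727172851562, 62.31440353393555), 0.8670167922973633)
top z.13 ((882.7572021484375, -316.17071533203125), (56.808406829833984, 74.2000503540039), 89.63287353515625)
```

Tab and tin are at the home position, and the tin is within about 5 mm of the pan centre. The empty tins have not moved and the robot touches nothing. Hand in.

```bash
python3 -c "
from cell import arm
print(arm.sign_off())"
```

```text
the job is handed in; nothing more can be done
None
```

The full tin (about 0.5 kg, found on the first lift) stands on the pan with the tray pushed against its stop, and the job is handed in at about 24 s, verdict not shown; I viewed 11 pictures against the limit of 10, and on the first push the fingers passed over the tab, so the gripper probably pushed on the tin itself and moved the tray about 60 mm before I pushed the tab the rest of the way.

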